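# Set a click-stop saw stop five clicks longer and lock it

## Robot

A 6-joint arm with a two-finger parallel gripper is mounted at the origin on a cart in front of the work surface, level with it; the furniture and walls round the work are solid. World frame = base frame: x ahead of the robot, y to its left, z up, the work surface at z = 0. Lengths are in m, angles in rad, forces in N, time in s.
With the tool pointing down it reaches from about 0.225 to 0.875 m from the base axis. Payload 3.4 kg.
Tool frame: the origin (TCP) lies where the fingers leave the gripper's body, on its centre line; the fingertips stand 73 mm ahead of it and the grasp point (between the pads) lies 54 mm ahead of it (manip.grip_point_offset is the distance from the TCP to the grasp point, in m); z points along the fingers, y is the line along which they close (so a half turn about z gives the same grasp; the last joint's range is limited). The gripper opens to 85 mm and grips with 20 to 120 N. Pads are 22 mm wide; open, the fingers measure 114 mm over their backs; the gripper's body (76 mm by 85 mm) begins 54 mm behind the grasp point. The pads swing forward as they close: fully open they stand 13 mm farther back than shut.
Start: joints at [-1.312, 0.276, 1.505, -0, 1.361, -0.121], TCP at [0.213, -0.534, 0.304] pointing down, gripper open.
Joint ranges: [-2.89, 2.89], [-0.75, 2.08], [0.22, 2.7], [-1.18, 4.32], [0.11, 2.71], [-2.7, 2.7]. Speed limits (rad/s): [2.57, 2.57, 3.14, 3.14, 3.14, 3.14].

## Interface

Orientations are given as a unit quaternion [w, x, y, z].
In Python, from rig import sensors, cams, manip, spotter gives the robot as it stands.
- The arm moves only by the tool drive_tool, never from a script. Its argument "targets" is a list of rows, each a list of 4 numbers: the shift along the world's x, y, z in m, then the turn about the world's z in degrees. In form: [[dx, dy, dz, spin], ...]. A call has exactly 5 rows; each row shifts and turns the commanded pose from where the row before left it; what a row does not reach is not made up. A row lasts 1/8 s, in which the tool goes at most 62.5 mm and 10.7 degrees, less where a joint would pass 70% of its speed; a pose out of reach is approached as far as the arm can. A call is refused whole if a number of a shift passes 0.0625 or a number of a turn 10.7, either way. A call with a gripper value outside its range is refused whole. "jaw" is the finger opening in m, from 0 to 0.0854, set as the call begins (left out, the last holds). The fingers move at their own pace and stop on an object; "force" is the grip in N (left out, the last holds). Time passes only in rows, so rows that do not move let the fingers close, or fill a call up. It gives the time, the measured TCP pose, the force and the opening at its end, in the units of the state.
- sensors.get_state(): the state, without advancing time (a new reading comes with each control period).
- cams.get_image(name): name is "scene" or "top" or "wrist"; returns a dict with "color" (420x560x3 uint8, red, green, blue), "intrinsics" (3x3 intrinsics, pixels), "R" (3x3) and "t" (3): a world point X has camera coordinates R X + t. Camera axes: x right, y down, z forward; pixel columns grow to the right and rows downward; lengths in m; the calibration is good to about 2 mm. The wrist camera is an equidistant fisheye: a pixel r from the principal point sees the ray r / f radians off the axis. A picture is of the moment at which its call begins. There is no depth.
- manip.sign_off(): hands the job in, once; it reports no verdict.
Trained networks look in the newest picture that a camera, given by its name, has taken for a name from the list of things; names that differ only in an ending like _2 or _b are one class to them, and where a whole thing is asked for, a point or a joint stands for the part that bears it (a point fixed in the world has none). Each returns a list of dicts, best first, with "score" (0 to 1); they miss things now and then, are a little off and sometimes report something else, mostly with a low value. They report only what shows in the picture. A call takes as long as a camera call.
- spotter.find_in(query, camera): "point" ([x, y, z] in m, in world coordinates, good to about 4 mm: the middle of the surface that is visible of it).
- spotter.landmark_of(query, camera): "point" ([x, y, z] in m, in world coordinates, good to about 4 mm: a listed point, or the origin of a listed thing).
The state is a dict: "clock": time; "qpos": joint angles; "qd": joint speeds; "effort": joint torques, N m; "position": TCP position; "ee_rot": TCP orientation; "contact_force": force on the tool from outside, world axes, zero at the start; "moment": the same for the moment, N m; "width": finger opening in m.
Only numpy, scipy, OpenCV 4.12 (cv2) and the standard library are available. Lean on these libraries where they do the work, as an engineer would, in place of code of your own. Each camera call takes 0.05 s, during which the arm holds its last target. There are 200 camera calls.

## Task

The pieces cut on this sawing board come out 2.5 mm short. Swing the length stop's lock lever clear of the toothed wheel, turn the black wing handle exactly five clicks clockwise (seen from above), feeling for each click and never running past the fifth, then swing the lever fully home again so that it locks the wheel. Do not force the lock - neither by turning against it nor by jamming it onto a tooth - and leave the wood on the board where it lies.

Things in the scene. Friction and masses are not known exactly. Their poses are not given: they have to be found in the camera images.
- cut_stop: sawing board fixed to the bench: plywood bed 135 x 335 x 18 mm, aluminium fence along its far edge, and at its left end the length stop, a grey cast housing (130 x 116 mm, top 56 mm above the bench) with a toothed steel wheel on top. Origin on the bench under the wheel's axis; x points away from the robot's side to the fence, y to the left along the fence, z up
- wheel_axis (a point): centre of the steel wheel, 65 mm above the bench (wheel 100 mm diameter, 61 to 69 mm high; 36 round teeth; vertical axis; axes as cut_stop). A spring plunger (block up to 77 mm high, from 65 mm behind the axis) makes a click every 10 degrees: the torque rises to about 0.3 N m, fades towards half-way, and past it the wheel snaps on to the next click by itself. A click moves the stop 0.5 mm
- handle_grip (a point): on the wheel's axis, 108 mm above the bench, in the wing handle: black upright bar 60 mm long, 16 mm thick, 84 to 120 mm above the bench, on a hub 33 mm wide (74 to 88 mm). x along the bar, y across it, z up. A loose cross pin drives the shaft: the handle has 24 degrees of free play and starts anywhere in it, so the first part of a turn may move nothing and its angle does not tell the wheel's
- lever_grip (a point): in the upright black peg at the end of the steel lock lever: 16 mm diameter, 68 to 108 mm above the bench, this point on its axis 91 mm above the bench and 66 mm from lever_pivot. x points from the peg to the pivot, z up
- lever_pivot (a point): vertical pivot of the lock lever, at the wheel's height: x = -48 mm, y = +45 mm from the wheel's axis in cut_stop's frame; axes as cut_stop. The second arm of the lever reaches from here to the right, to the nose that drops between two teeth at the wheel's robot side
- lock_lever (a joint): angle of the lock lever, rad: 0 = fully home, nose between two teeth, wheel locked, the peg's arm pointing to -x of cut_stop. It grows as the peg swings to the left (clockwise from above), to 0.45 at its stop; the nose is clear of the teeth above 0.2. The lever stays where it is left (about 2 N at the peg moves it) and comes fully home only when the wheel rests in a click
- stop_face (a point): middle of the face of the aluminium stop foot (62 x 10 x 36 mm) in front of the fence, on the steel rack rod; the wood's end is set against it. It starts at y = -83.0 mm in cut_stop's frame and moves to +y, 0.5 mm a click, as the wheel turns clockwise (2 clicks back and 11 on are possible)
- blank: pale wooden block 60 x 140 x 40 mm lying loose on the board along the fence, its end about 1 cm short of the stop foot; origin at the centre of its underside, y along its 140 mm

How it is judged:
On the way, in this order (a step that is already met when the one before it is completed fails the run):
1. the lock lever is swung clear of the wheel, the stop still where it was (value of joint lock_lever above 0.2 rad and y of stop_face in the frame of cut_stop below -0.0826 m), for 0.1 s.
2. with the lock open, the stop rests five clicks further to the left (y of stop_face in the frame of cut_stop between -0.0807 and -0.0803 m and value of joint lock_lever above 0.2 rad), for 0.3 s.
At the end, for the whole second after the job is handed in: the stop face stands five clicks (2.5 mm, within 0.2 mm) further to the left on its board than at the start, the lock lever is home (within 0.05 rad), and the wooden block lies where it was (within 15 mm) (y of stop_face in the frame of cut_stop between -0.0807 and -0.0803 m and value of joint lock_lever below 0.05 rad and distance of blank from where it was at the start of the episode below 0.015 m); the robot touches nothing.
It fails at once if the stop was run past the fifth click (y of stop_face in the frame of cut_stop above -0.0802 m).
It fails at once if the lock was forced: its nose pressed on the wheel's teeth with over 40 N (turned against the lock, or jammed onto a tooth) (contact force between lock_lever and cut_stop above 40 N).
It also fails if it takes over 72 s, if anything falls off the work surface, if the arm or the gripper's body presses on something with over 40 N, if the wrist force passes 120 N, or if a joint passes its speed limit or range.

## Working session

There is one attempt and no reset: what is moved stays moved. The work goes in short steps, Python scripts to look and compute and a tool call to move; the robot and the scene stay as the last step left them, time stands still between calls to the robot, and variables do not carry over. Pictures are saved under pics/ and viewed, on a budget of 10 in all, crops included, one or two more only if the job needs it, and the job is handed in when it is done.

Besides the shell and the picture viewer there is one more tool, called after "Request:" by a JSON object that holds its "method" and its "body". drive_tool: Moves the arm, as the interface text tells. Its arguments: {"type":"object","properties":{"targets":{"type":"array","items":{"type":"array","items":{"type":"number"}}},"jaw":{"type":"number"},"force":{"type":"number"}},"required":["targets"]}

```bash
mkdir -p pics; ls; python3 - <<'E'
from rig import sensors, cams, manip, spotter
import cv2,numpy as np
s=sensors.get_state(); print({k:np.round(v,3) for k,v in s.items()}, manip.grip_point_offset)
ims=[]
for c in("top","scene"):
    im=cams.get_image(c); cv2.imwrite(f"pics/{c}0.png",im["color"][:,:,::-1])
    for q in("wheel_axis","handle_grip","lever_grip","lever_pivot","stop_face","cut_stop","blank"):
        r=spotter.landmark_of(q,c); print(c,q,[(np.round(d["point"],4),round(d["score"],2)) for d in r[:2]])
E
```

```text
pics
{'clock': np.float64(0.0), 'qpos': array([-1.312,  0.277,  1.506, -0.   ,  1.361, -0.121]), 'qd': array([-0.001, -0.   ,  0.   , -0.001,  0.001,  0.001]), 'effort': array([-1.0000e-03, -4.1678e+01, -2.4581e+01, -0.0000e+00,  1.1000e-02,
       -0.0000e+00]), 'position': array([ 0.213, -0.534,  0.303]), 'ee_rot': array([-0.001,  0.982,  0.189, -0.   ]), 'contact_force': array([-0.572, -0.597,  0.199]), 'moment': array([-0.049,  0.004,  0.021]), 'width': np.float64(0.086)} 0.0539
top wheel_axis [(array([0.5826, 0.2933, 0.0634]), 0.89)]
top handle_grip [(array([0.5828, 0.2969, 0.1074]), 0.8)]
top lever_grip [(array([0.4728, 0.3441, 0.087 ]), 0.64)]
top lever_pivot [(array([0.5406, 0.3454, 0.064 ]), 0.83)]
top stop_face [(array([0.6084, 0.2135, 0.0407]), 0.94)]
top cut_stop [(array([5.836e-01, 2.922e-01, 1.000e-04]), 0.95)]
top blank []
scene wheel_axis [(array([0.5841, 0.295 , 0.0685]), 0.95)]
scene handle_grip [(array([0.5837, 0.2914, 0.1057]), 0.9)]
scene lever_grip [(array([0.477 , 0.3471, 0.0876]), 0.87)]
scene lever_pivot [(array([0.5376, 0.344 , 0.0645]), 0.91)]
scene stop_face [(array([0.6027, 0.2084, 0.0368]), 0.82)]
scene cut_stop [(array([ 0.5828,  0.2959, -0.0014]), 0.64), (array([0.6037, 0.2126, 0.0363]), 0.55)]
scene blank [(array([0.6018, 0.1382, 0.0169]), 0.64)]
```

```bash
python3 - <<'E'
import cv2
a=cv2.imread("pics/top0.png"); b=cv2.imread("pics/scene0.png")
from rig import cams
import numpy as np
im=cams.get_image("top");K,R,t=[np.array(im[k]) for k in("intrinsics","R","t")]
p=K@(R@np.array([.583,.294,.07])+t); p=(p[:2]/p[2]); print(p, K[0,0], R,t)
u,v=p.astype(int); h=90
x0=max(0,u-h);y0=max(0,v-h)
c=a[y0:y0+2*h,x0:x0+2*h]; print(x0,y0)
c=cv2.resize(c,None,fx=3.3,fy=3.3,interpolation=cv2.INTER_CUBIC); cv2.imwrite("pics/topc.png",c)
E
```

```text
[230.21629809 217.79239241] 467.9908707954073 [[-0.00852904 -0.99995522 -0.00410061]
 [-0.99388544  0.00892858 -0.11005463]
 [ 0.11008631  0.00313687 -0.99391708]] [0.21726114 0.60889931 0.89633282]
140 127
```

View pics/topc.png

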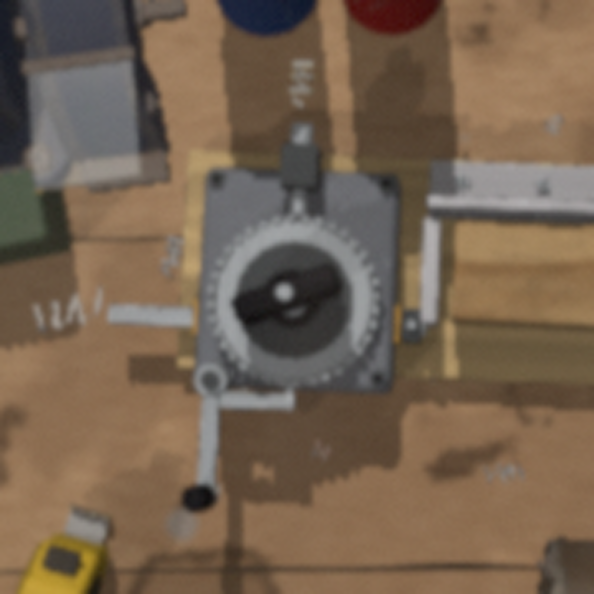

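View pics/scene0.png

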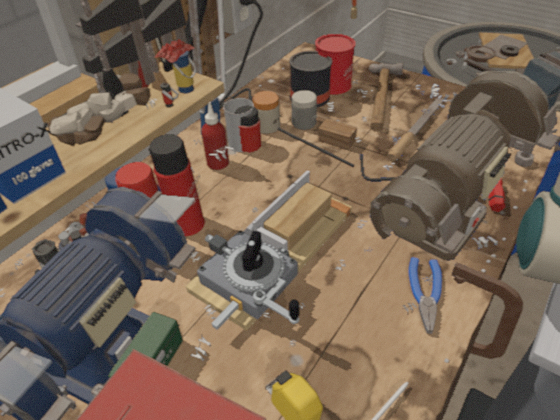

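View pics/top0.png

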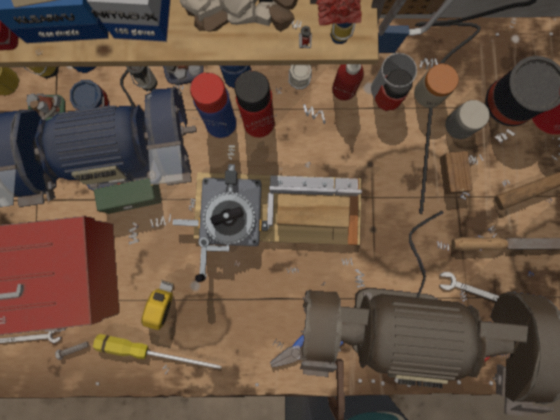

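Request:
{"method": "drive_tool", "body": {"targets": [[0.0,0.06,0.01,0],[0.01,0.06,0.01,0],[0.02,0.06,0,0],[0.02,0.06,0,0],[0.02,0.06,0,0]], "jaw": 0.05, "force": 20}}

```text
clock: 1.48
position: [0.2827, -0.2344, 0.3242]
ee_rot: [0.001, 0.982, 0.188, 0.001]
contact_force: [1.4, -0.9, -0.1]
width: 0.0499
```

Request:
{"method": "drive_tool", "body": {"targets": [[0.0,0.06,0.02,0],[0.0,0.06,0.02,0],[0.0,0.06,0.0,0],[0.0,0.06,0,0],[0.01,0.06,0,0]]}}

```text
clock: 2.1
position: [0.2917, 0.0641, 0.3641]
ee_rot: [0.001, 0.982, 0.188, 0.001]
contact_force: [1.1, -0.9, -0.3]
width: 0.0502
```

Request:
{"method": "drive_tool", "body": {"targets": [[0.02,0.06,0,0],[0.03,0.06,0,0],[0.04,0.06,-0.03,0],[0.05,0.06,-0.05,0],[0.04,0.04,-0.05,0]]}}

```text
clock: 2.72
position: [0.4403, 0.3015, 0.264]
ee_rot: [-0.0, 0.982, 0.19, 0.001]
contact_force: [0.5, 0.3, -0.3]
width: 0.0499
```

```bash
python3 - <<'E'
from rig import sensors, cams, spotter
import cv2,numpy as np
s=sensors.get_state(); print(s["clock"],s["position"])
im=cams.get_image("wrist"); cv2.imwrite("pics/w1.png",im["color"][:,:,::-1])
for q in("wheel_axis","handle_grip","lever_grip","lever_pivot","stop_face"):
    print(q,[(np.round(d["point"],4),round(d["score"],2)) for d in spotter.landmark_of(q,"wrist")[:1]])
E
```

```text
2.725 [0.44030157 0.30146982 0.2639956 ]
wheel_axis [(array([0.5856, 0.2977, 0.0639]), 0.7)]
handle_grip [(array([0.5838, 0.2929, 0.1091]), 0.8)]
lever_grip [(array([ 0.5848,  0.2943, -0.0037]), 0.47)]
lever_pivot [(array([0.5403, 0.3427, 0.0641]), 0.96)]
stop_face [(array([0.6053, 0.2138, 0.04  ]), 0.61)]
```

View pics/w1.png

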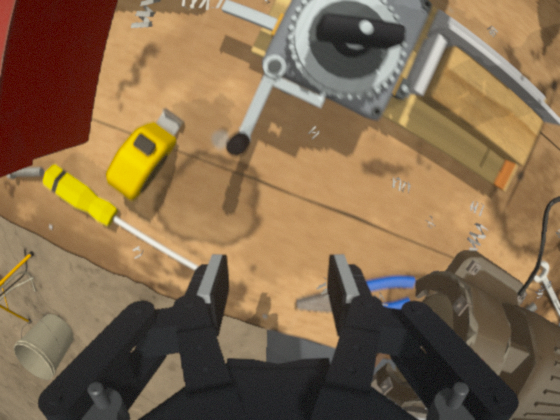

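```bash
cat > h.py <<'E'
from rig import sensors, cams, spotter
import numpy as np
def ray(im,u,v,z,fish):
    K,R,t=[np.array(im[k]) for k in("intrinsics","R","t")]
    x=(u-K[0,2])/K[0,0];y=(v-K[1,2])/K[1,1]
    if fish:
        r=np.hypot(x,y); d=np.array([x/r*np.sin(r),y/r*np.sin(r),np.cos(r)])
    else: d=np.array([x,y,1.])
    c=-R.T@t; d=R.T@d
    return c+d*(z-c[2])/d[2]
E
python3 - <<'E'
from h import *
im=cams.get_image("wrist")
for n,u,v,z in(("peg",237,143,.108),("pivot",275,68,.072),("wheel",350,50,.069),("barL",320,27,.12),("barR",402,34,.12)): print(n,ray(im,u,v,z,1).round(4))
im=cams.get_image("top")
for n,u,v,z in(("peg",140+199/3.3,127+496/3.3,.105),("pivot",140+210/3.3,127+380/3.3,.072),("barL",140+237/3.3,127+308/3.3,.12),("barR",140+338/3.3,127+279/3.3,.12),("fence",140+430/3.3,127+205/3.3,.05)): print(n,ray(im,u,v,z,0).round(4))
E
```

```text
peg [0.4734 0.3432 0.108 ]
pivot [0.535  0.3391 0.072 ]
wheel [0.5737 0.289  0.069 ]
barL [0.569  0.3207 0.12  ]
barR [0.5903 0.268  0.12  ]
peg [0.4727 0.3445 0.105 ]
pivot [0.5371 0.344  0.072 ]
barL [0.5745 0.3223 0.12  ]
barR [0.5899 0.2672 0.12  ]
fence [0.6404 0.2174 0.05  ]
```

Request:
{"method": "drive_tool", "body": {"targets": [[0.034,0.042,0,0],[0,0,-0.03,0],[0,0,-0.04,0],[0,0,-0.04,0],[0,0,0,0]], "jaw": 0.05}}

```text
clock: 3.75
position: [0.4713, 0.3397, 0.1533]
ee_rot: [0.001, 0.982, 0.188, -0.002]
contact_force: [0.6, -1.0, 1.1]
width: 0.0496
```

Request:
{"method": "drive_tool", "body": {"targets": [[0,0,-0.004,0],[0,0,0,0],[0,0,0,0],[0,0,0,0],[0,0,0,0]], "jaw": 0.01, "force": 20}}

```text
clock: 4.38
position: [0.4724, 0.3454, 0.153]
ee_rot: [-0.005, 0.982, 0.188, 0.002]
contact_force: [-4.8, 11.5, 1.5]
width: 0.015
```

Request:
{"method": "drive_tool", "body": {"targets": [[0,0.006,0,0],[0,0.006,0,0],[0.001,0.006,0,0],[0.002,0.006,0,0],[0,0.0,0,0]]}}

```text
clock: 5.0
position: [0.477, 0.3647, 0.1527]
ee_rot: [0.001, 0.982, 0.189, 0.001]
contact_force: [-0.9, -3.1, 6.5]
width: 0.0151
```

Request:
{"method": "drive_tool", "body": {"targets": [[0.001,0.003,0,0],[0.001,0.002,0,0],[0,0,0,0],[0,0,0,0],[0,0,0,0]]}}

```text
clock: 5.62
position: [0.4788, 0.3693, 0.1527]
ee_rot: [0.001, 0.982, 0.189, 0.001]
contact_force: [-1.5, -3.6, 5.1]
width: 0.0149
```

Request:
{"method": "drive_tool", "body": {"targets": [[0,0,0,0],[0,0,0,0],[0,0,0.03,0],[0,0,0.05,0],[0,0,0.0,0]], "jaw": 0.05}}

```text
clock: 6.25
position: [0.4802, 0.3717, 0.2349]
ee_rot: [-0.002, 0.982, 0.189, 0.005]
contact_force: [0.6, 0.3, 0.2]
width: 0.0502
```

```bash
python3 - <<'E'
from h import *
import cv2
print(sensors.get_state()["position"])
im=cams.get_image("wrist"); cv2.imwrite("pics/w2.png",im["color"][:,:,::-1])
for c in ("wrist","top"):
  if c=="top": cv2.imwrite("pics/t2.png",cams.get_image(c)["color"][:,:,::-1])
  for q in("handle_grip","wheel_axis","lever_grip","lever_pivot"):
    print(q,[(np.round(d["point"],4),round(d["score"],2)) for d in spotter.landmark_of(q,c)[:1]])
E
```

```text
[0.48019145 0.37169216 0.23492515]
handle_grip [(array([0.5813, 0.2944, 0.1071]), 0.58)]
wheel_axis [(array([0.5847, 0.2974, 0.0614]), 0.78)]
lever_grip [(array([0.4787, 0.3682, 0.093 ]), 0.66)]
lever_pivot [(array([0.5359, 0.3439, 0.0643]), 0.7)]
handle_grip [(array([0.5812, 0.295 , 0.1088]), 0.97)]
wheel_axis [(array([0.5849, 0.2955, 0.0658]), 0.79)]
lever_grip []
lever_pivot [(array([0.5423, 0.3441, 0.0664]), 0.81)]
```

View pics/w2.png

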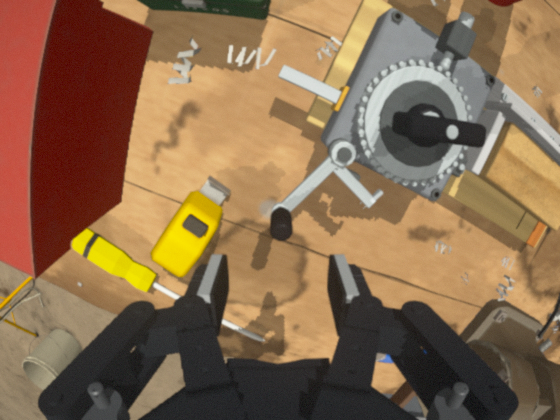

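Request:
{"method": "drive_tool", "body": {"targets": [[0.02,-0.015,0.02,10],[0.02,-0.015,0,10],[0.02,-0.015,0,10],[0.02,-0.015,0,10],[0.02,-0.015,0,10]], "jaw": 0.05}}

```text
clock: 7.38
position: [0.5786, 0.2947, 0.25]
ee_rot: [-0.0, 0.809, 0.588, -0.0]
contact_force: [-0.0, -0.0, 0.3]
width: 0.05
```

Request:
{"method": "drive_tool", "body": {"targets": [[0.002,-0.002,0.0,10],[0,0,0,10],[0.0,0.0,0,10],[0.0,0.0,0,6],[0.0,0,0,0]]}}

```text
clock: 8.0
position: [0.58, 0.2931, 0.25]
ee_rot: [-0.0, 0.59, 0.807, -0.0]
contact_force: [0.7, 0.2, -0.4]
width: 0.0506
```

```bash
python3 - <<'E'
from h import *
import cv2
s=sensors.get_state();print(s["position"],s["ee_rot"],s["qpos"])
im=cams.get_image("wrist"); cv2.imwrite("pics/w3.png",im["color"][:,:,::-1])
for q in("handle_grip","wheel_axis"):
    print(q,[(np.round(d["point"],4),round(d["score"],2)) for d in spotter.landmark_of(q,"wrist")[:1]])
E
```

```text
[0.57999309 0.29311956 0.25001269] [-1.12116774e-04  5.90006883e-01  8.07398186e-01 -1.84335811e-04] [ 3.60955135e-01  4.19229518e-01  1.42034768e+00 -1.44668313e-05
  1.30244674e+00  5.22974128e-02]
handle_grip [(array([0.5822, 0.2964, 0.1114]), 0.88)]
wheel_axis [(array([0.5822, 0.2964, 0.0612]), 0.78)]
```

View pics/w3.png

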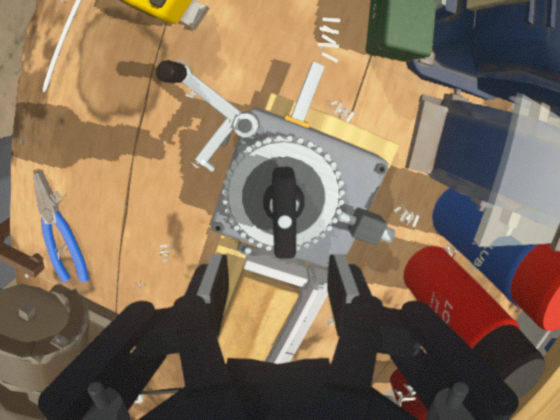

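Request:
{"method": "drive_tool", "body": {"targets": [[0.0025,0.0025,-0.01,0],[0,0,-0.03,0],[0,0,-0.03,0],[0,0,-0.015,0],[0,0,0,0]]}}

```text
clock: 8.78
position: [0.582, 0.2955, 0.164]
ee_rot: [-0.001, 0.59, 0.808, -0.001]
contact_force: [0.6, 0.2, 0.2]
width: 0.0501
```

Request:
{"method": "drive_tool", "body": {"targets": [[0,0,0,0],[0,0,0,0],[0,0,0,0],[0,0,0,0],[0,0,0,0]], "jaw": 0.005, "force": 40}}

```text
clock: 9.4
position: [0.5834, 0.2959, 0.1668]
ee_rot: [0.001, 0.59, 0.808, 0.001]
contact_force: [-0.1, 0.8, 6.3]
width: 0.015
```

```bash
cat > st.py <<'E'
from h import *
s=sensors.get_state();q=s["ee_rot"]
print("t",round(float(s["clock"]),2),"pos",np.round(s["position"],4),"yaw",round(float(np.degrees(2*np.arctan2(q[2],q[1]))),2),"F",np.round(s["contact_force"],1),"M",np.round(s["moment"],3),"w",round(float(s["width"]),4), "q6 eff",round(float(s["effort"][5]),3))
E
python3 st.py
```

```text
t 9.4 pos [0.5834 0.2959 0.1668] yaw 107.76 F [-0.1  0.8  6.3] M [-0.07  -0.015  0.031] w 0.015 q6 eff -0.008
```

Request:
{"method": "drive_tool", "body": {"targets": [[0,0,0.002,-1],[0,0,0,-1],[0,0,0,-1],[0,0,0,0],[0,0,0,0]]}}

```text
clock: 10.02
position: [0.5834, 0.296, 0.1669]
ee_rot: [0.0, 0.611, 0.792, 0.001]
contact_force: [4.9, 0.9, -4.5]
width: 0.015
```

```bash
python3 st.py
```

```text
t 10.03 pos [0.5834 0.296  0.1669] yaw 104.72 F [ 4.9  0.9 -4.5] M [ 0.327 -0.835 -0.034] w 0.015 q6 eff -0.011
```

Request:
{"method": "drive_tool", "body": {"targets": [[0,0,0,-1],[0,0,0,-1],[0,0,0,-1],[0,0,0,0],[0,0,0,0]]}}

```text
clock: 10.65
position: [0.5834, 0.2959, 0.167]
ee_rot: [0.0, 0.631, 0.776, 0.001]
contact_force: [5.4, 2.1, -4.0]
width: 0.0153
```

```bash
python3 st.py
```

```text
t 10.65 pos [0.5834 0.2959 0.167 ] yaw 101.72 F [ 5.4  2.1 -4. ] M [ 0.289 -0.859 -0.041] w 0.0153 q6 eff -0.011
```

Request:
{"method": "drive_tool", "body": {"targets": [[0,0,0,-1],[0,0,0,-1],[0,0,0,-1],[0,0,0,0],[0,0,0,0]]}}

```text
clock: 11.28
position: [0.5834, 0.2959, 0.1669]
ee_rot: [0.0, 0.651, 0.759, 0.001]
contact_force: [4.8, 2.0, -4.4]
width: 0.0154
```

```bash
python3 st.py
```

```text
t 11.28 pos [0.5834 0.2959 0.1669] yaw 98.72 F [ 4.8  2.  -4.4] M [ 0.33  -0.851 -0.025] w 0.0154 q6 eff -0.011
```

Request:
{"method": "drive_tool", "body": {"targets": [[0,0,0,-1],[0,0,0,-1],[0,0,0,-1],[0,0,0,0],[0,0,0,0]]}}

```text
clock: 11.9
position: [0.5834, 0.2959, 0.1669]
ee_rot: [0.0, 0.671, 0.742, 0.001]
contact_force: [5.0, 1.8, -5.1]
width: 0.0153
```

```bash
python3 st.py
```

```text
t 11.9 pos [0.5834 0.2959 0.1669] yaw 95.72 F [ 5.   1.8 -5.1] M [ 0.296 -0.883 -0.042] w 0.0153 q6 eff -0.011
```

Request:
{"method": "drive_tool", "body": {"targets": [[0,0,0,-1],[0,0,0,-1],[0,0,0,0],[0,0,0,0],[0,0,0,0]]}}

```text
clock: 12.52
position: [0.5834, 0.2959, 0.1669]
ee_rot: [0.0, 0.684, 0.73, 0.001]
contact_force: [4.9, 1.0, -3.9]
width: 0.0151
```

```bash
python3 st.py
```

```text
t 12.53 pos [0.5834 0.2959 0.1669] yaw 93.72 F [ 4.9  1.  -3.9] M [ 0.327 -0.838 -0.079] w 0.0151 q6 eff -0.011
```

Request:
{"method": "drive_tool", "body": {"targets": [[0,0,0,-1],[0,0,0,-1],[0,0,0,0],[0,0,0,0],[0,0,0,0]]}}

```text
clock: 13.15
position: [0.5834, 0.2959, 0.1669]
ee_rot: [0.0, 0.696, 0.718, 0.001]
contact_force: [5.3, 1.5, -4.7]
width: 0.0152
```

```bash
python3 st.py
```

```text
t 13.15 pos [0.5834 0.2959 0.1669] yaw 91.74 F [ 5.3  1.5 -4.7] M [ 0.324 -0.892  0.018] w 0.0152 q6 eff 0.084
```

Request:
{"method": "drive_tool", "body": {"targets": [[0,0,0,-1],[0,0,0,-1],[0,0,0,0],[0,0,0,0],[0,0,0,0]]}}

```text
clock: 13.78
position: [0.5833, 0.296, 0.167]
ee_rot: [0.0, 0.708, 0.706, 0.001]
contact_force: [4.7, 2.4, -3.9]
width: 0.0151
```

```bash
python3 st.py
```

```text
t 13.78 pos [0.5833 0.296  0.167 ] yaw 89.79 F [ 4.7  2.4 -3.9] M [ 0.333 -0.828  0.251] w 0.0151 q6 eff 0.306
```

Request:
{"method": "drive_tool", "body": {"targets": [[0,0,0,-1],[0,0,0,0],[0,0,0,0],[0,0,0,0],[0,0,0,0]]}}

```text
clock: 14.4
position: [0.5833, 0.296, 0.167]
ee_rot: [0.0, 0.715, 0.7, 0.001]
contact_force: [4.9, 2.2, -4.2]
width: 0.0154
```

```bash
python3 st.py
```

```text
t 14.4 pos [0.5833 0.296  0.167 ] yaw 88.78 F [ 4.9  2.2 -4.2] M [ 0.302 -0.845  0.273] w 0.0154 q6 eff 0.28
```

Request:
{"method": "drive_tool", "body": {"targets": [[0,0,0,-1],[0,0,0,0],[0,0,0,0],[0,0,0,0],[0,0,0,0]]}}

```text
clock: 15.02
position: [0.5833, 0.2959, 0.1669]
ee_rot: [0.0, 0.721, 0.693, 0.001]
contact_force: [4.5, 2.0, -4.1]
width: 0.0152
```

```bash
python3 st.py
```

```text
t 15.03 pos [0.5833 0.2959 0.1669] yaw 87.73 F [ 4.5  2.  -4.1] M [ 0.306 -0.862  0.048] w 0.0152 q6 eff 0.057
```

Request:
{"method": "drive_tool", "body": {"targets": [[0,0,0,-1],[0,0,0,0],[0,0,0,0],[0,0,0,0],[0,0,0,0]]}}

```text
clock: 15.65
position: [0.5834, 0.2959, 0.167]
ee_rot: [0.0, 0.727, 0.687, 0.001]
contact_force: [5.0, 2.0, -4.5]
width: 0.0155
```

```bash
python3 st.py
```

```text
t 15.65 pos [0.5834 0.2959 0.167 ] yaw 86.72 F [ 5.   2.  -4.5] M [ 0.297 -0.837  0.007] w 0.0155 q6 eff -0.011
```

Request:
{"method": "drive_tool", "body": {"targets": [[0,0,0,-1],[0,0,0,0],[0,0,0,0],[0,0,0,0],[0,0,0,0]]}}

```text
clock: 16.27
position: [0.5834, 0.2959, 0.167]
ee_rot: [0.0, 0.733, 0.68, 0.001]
contact_force: [3.7, 2.2, -5.2]
width: 0.0148
```

```bash
python3 st.py
```

```text
t 16.27 pos [0.5834 0.2959 0.167 ] yaw 85.72 F [ 3.7  2.2 -5.2] M [ 0.325 -0.844  0.032] w 0.0148 q6 eff -0.011
```

Request:
{"method": "drive_tool", "body": {"targets": [[0,0,0,-2],[0,0,0,-2],[0,0,0,-1],[0,0,0,-1],[0,0,0,0]]}}

```text
clock: 16.9
position: [0.5833, 0.296, 0.167]
ee_rot: [0.0, 0.767, 0.641, 0.001]
contact_force: [4.7, 1.0, -5.5]
width: 0.0153
```

```bash
python3 st.py
```

```text
t 16.9 pos [0.5833 0.296  0.167 ] yaw 79.78 F [ 4.7  1.  -5.5] M [ 0.289 -0.884  0.28 ] w 0.0153 q6 eff 0.318
```

Request:
{"method": "drive_tool", "body": {"targets": [[0,0,0,-1],[0,0,0,-1],[0,0,0,-1],[0,0,0,-1],[0,0,0,0]]}}

```text
clock: 17.52
position: [0.5834, 0.2959, 0.167]
ee_rot: [0.0, 0.79, 0.614, 0.001]
contact_force: [5.0, 2.1, -4.0]
width: 0.0151
```

```bash
python3 st.py
```

```text
t 17.52 pos [0.5834 0.2959 0.167 ] yaw 75.72 F [ 5.   2.1 -4. ] M [ 0.293 -0.871 -0.062] w 0.0151 q6 eff 0.013
```

Request:
{"method": "drive_tool", "body": {"targets": [[0,0,0,-2],[0,0,0,-2],[0,0,0,-1],[0,0,0,-1],[0,0,0,0]]}}

```text
clock: 18.15
position: [0.5834, 0.296, 0.167]
ee_rot: [0.0, 0.82, 0.572, 0.001]
contact_force: [3.7, 2.1, -4.8]
width: 0.0153
```

```bash
python3 st.py
```

```text
t 18.15 pos [0.5834 0.296  0.167 ] yaw 69.78 F [ 3.7  2.1 -4.8] M [ 0.323 -0.833  0.327] w 0.0153 q6 eff 0.295
```

Request:
{"method": "drive_tool", "body": {"targets": [[0,0,0,-1],[0,0,0,-1],[0,0,0,-1],[0,0,0,-1],[0,0,0,0]]}}

```text
clock: 18.77
position: [0.5834, 0.2959, 0.1669]
ee_rot: [0.0, 0.84, 0.543, 0.001]
contact_force: [5.2, 2.6, -5.1]
width: 0.0152
```

```bash
python3 st.py
```

```text
t 18.77 pos [0.5834 0.2959 0.1669] yaw 65.72 F [ 5.2  2.6 -5.1] M [ 0.292 -0.913 -0.012] w 0.0152 q6 eff 0.013
```

Request:
{"method": "drive_tool", "body": {"targets": [[0,0,0,-2],[0,0,0,-2],[0,0,0,-1],[0,0,0,-1],[0,0,0,0]]}}

```text
clock: 19.4
position: [0.5834, 0.296, 0.1669]
ee_rot: [0.0, 0.867, 0.498, 0.001]
contact_force: [5.5, 1.7, -4.1]
width: 0.0149
```

```bash
python3 st.py
```

```text
t 19.4 pos [0.5834 0.296  0.1669] yaw 59.78 F [ 5.5  1.7 -4.1] M [ 0.314 -0.877  0.306] w 0.0149 q6 eff 0.298
```

Request:
{"method": "drive_tool", "body": {"targets": [[0,0,0,-1],[0,0,0,-1],[0,0,0,-1],[0,0,0,-1],[0,0,0,0]]}}

```text
clock: 20.02
position: [0.5834, 0.2959, 0.1669]
ee_rot: [0.0, 0.884, 0.467, 0.001]
contact_force: [6.3, 2.1, -4.3]
width: 0.015
```

```bash
python3 st.py
```

```text
t 20.02 pos [0.5834 0.2959 0.1669] yaw 55.72 F [ 6.3  2.1 -4.3] M [ 0.302 -0.933 -0.004] w 0.015 q6 eff 0.013
```

Request:
{"method": "drive_tool", "body": {"targets": [[0,0,0,-2],[0,0,0,-2],[0,0,0,-1],[0,0,0,-1],[0,0,0,0]]}}

```text
clock: 20.65
position: [0.5834, 0.2959, 0.167]
ee_rot: [0.0, 0.907, 0.421, 0.001]
contact_force: [6.1, 0.8, -4.7]
width: 0.0152
```

```bash
python3 st.py
```

```text
t 20.65 pos [0.5834 0.2959 0.167 ] yaw 49.78 F [ 6.1  0.8 -4.7] M [ 0.284 -0.875  0.251] w 0.0152 q6 eff 0.302
```

Request:
{"method": "drive_tool", "body": {"targets": [[0,0,0,-1],[0,0,0,-1],[0,0,0,-1],[0,0,0,-1],[0,0,0,0]]}}

```text
clock: 21.28
position: [0.5835, 0.2959, 0.167]
ee_rot: [0.0, 0.921, 0.388, 0.001]
contact_force: [5.5, 1.3, -4.0]
width: 0.0153
```

```bash
python3 st.py
```

```text
t 21.27 pos [0.5835 0.2959 0.167 ] yaw 45.72 F [ 5.5  1.3 -4. ] M [ 0.271 -0.87  -0.024] w 0.0153 q6 eff 0.013
```

Request:
{"method": "drive_tool", "body": {"targets": [[0,0,0,0],[0,0,0,0],[0,0,0,0],[0,0,0,0],[0,0,0,0]], "jaw": 0.05, "force": 20}}

```text
clock: 21.9
position: [0.5824, 0.2957, 0.1674]
ee_rot: [0.0, 0.921, 0.389, -0.0]
contact_force: [0.7, 1.5, -0.8]
width: 0.0502
```

Request:
{"method": "drive_tool", "body": {"targets": [[0,0,0.03,0],[0,0,0.05,0],[-0.03,0.02,0,-8],[-0.04,0.03,0,-8],[-0.032,0.024,0,-8]]}}

```text
clock: 22.52
position: [0.4791, 0.3704, 0.2476]
ee_rot: [-0.0, 0.982, 0.186, -0.0]
contact_force: [-0.4, 0.4, -1.3]
width: 0.0501
```

```bash
python3 st.py; python3 - <<'E'
from h import *
import cv2
im=cams.get_image("wrist"); cv2.imwrite("pics/w4.png",im["color"][:,:,::-1])
for q in("lever_grip","lever_pivot"):
    print(q,[(np.round(d["point"],4),round(d["score"],2)) for d in spotter.landmark_of(q,"wrist")[:1]])
im=cams.get_image("top");a=cv2.imread("pics/top0.png");b=im["color"][:,:,::-1].copy(); cv2.imwrite("pics/t4.png",b)
K,R,t=[np.array(im[k]) for k in("intrinsics","R","t")]
# stop foot shift via 1D profile alignment
def px(X): p=K@(R@np.array(X)+t); return p[:2]/p[2]
print("foot px",px([.605,.2115,.04]))
g=lambda i:cv2.cvtColor(i,cv2.COLOR_BGR2GRAY).astype(np.float32)
A,B=g(a),g(b); u,v=px([.605,.2115,.045]).astype(int)
np.set_printoptions(linewidth=200)
for i in(A,B): print(i[v-8:v+8,u-10:u+12].mean(0).round(0))
E
```

```text
t 22.52 pos [0.4791 0.3704 0.2476] yaw 21.48 F [-0.4  0.4 -1.3] M [ 0.041 -0.005  0.015] w 0.0501 q6 eff -1.301
lever_grip [(array([0.479 , 0.3691, 0.0926]), 0.97)]
lever_pivot [(array([0.5357, 0.3424, 0.0669]), 0.94)]
foot px [273.46298607 207.5724048 ]
[110. 115. 115. 118. 131. 155. 168. 171. 167. 145.  99.  79.  81.  85.  99. 119. 126. 126. 126. 126. 126. 126.]
[111. 115. 117. 133. 157. 166. 166. 158. 131.  93.  80.  82.  84.  87. 101. 120. 128. 128. 127. 127. 127. 128.]
```

View pics/w4.png

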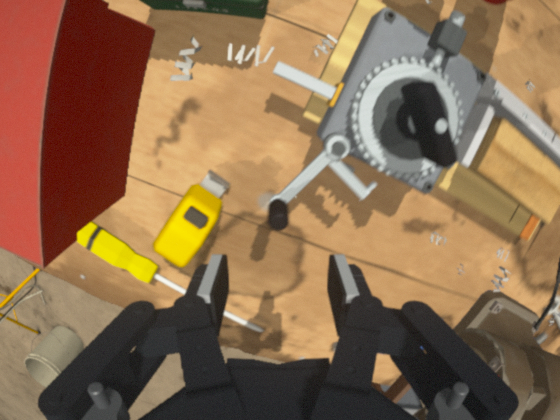

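Request:
{"method": "drive_tool", "body": {"targets": [[0,0,-0.03,0],[0,0,-0.04,0],[0,0,-0.025,0],[0,0,0,0],[0,0,0,0]]}}

```text
clock: 23.35
position: [0.4818, 0.3696, 0.1533]
ee_rot: [-0.0, 0.982, 0.188, 0.001]
contact_force: [0.9, -0.2, 0.5]
width: 0.0501
```

Request:
{"method": "drive_tool", "body": {"targets": [[0,0,0,0],[0,0,0,0],[0,0,0,0],[0,0,0,0],[0,0,0,0]], "jaw": 0.01}}

```text
clock: 23.98
position: [0.481, 0.37, 0.1535]
ee_rot: [-0.0, 0.982, 0.189, 0.001]
contact_force: [-0.7, 0.1, 5.6]
width: 0.0152
```

Request:
{"method": "drive_tool", "body": {"targets": [[-0.001,-0.005,0,0],[-0.002,-0.005,0,0],[-0.001,-0.005,0,0],[-0.001,-0.003,0,0],[0,0,0,0]]}}

```text
clock: 24.6
position: [0.4752, 0.3532, 0.1534]
ee_rot: [-0.002, 0.982, 0.189, 0.001]
contact_force: [-1.1, 3.4, 5.7]
width: 0.0149
```

```bash
python3 st.py
```

```text
t 24.6 pos [0.4752 0.3532 0.1534] yaw 21.75 F [-1.1  3.4  5.7] M [0.641 0.384 0.093] w 0.0149 q6 eff 0.136
```

Request:
{"method": "drive_tool", "body": {"targets": [[-0.001,-0.002,0,0],[0,-0.002,0,0],[0,-0.001,0,0],[0,0,0,0],[0,0,0,0]]}}

```text
clock: 25.22
position: [0.4741, 0.3479, 0.1533]
ee_rot: [-0.001, 0.982, 0.189, 0.0]
contact_force: [-1.9, 4.4, 7.1]
width: 0.0154
```

Request:
{"method": "drive_tool", "body": {"targets": [[0,-0.0015,0,0],[0,-0.001,0,0],[0,0,0,0],[0,0,0,0],[0,0,0,0]]}}

```text
clock: 25.85
position: [0.474, 0.3465, 0.1534]
ee_rot: [-0.003, 0.982, 0.188, 0.001]
contact_force: [-3.0, 7.9, 6.6]
width: 0.0149
```

Request:
{"method": "drive_tool", "body": {"targets": [[0,-0.001,0,0],[0,-0.0005,0,0],[0,0,0,0],[0,0,0,0],[0,0,0,0]]}}

```text
clock: 26.48
position: [0.474, 0.3462, 0.1534]
ee_rot: [-0.004, 0.982, 0.188, 0.001]
contact_force: [-4.1, 11.0, 6.2]
width: 0.0149
```

Request:
{"method": "drive_tool", "body": {"targets": [[0,0,0,0],[0,0,0,0],[0,0,0,0],[0,0,0.03,0],[0,0,0.05,0]], "jaw": 0.05}}

```text
clock: 27.1
position: [0.4736, 0.3416, 0.231]
ee_rot: [0.001, 0.982, 0.189, -0.003]
contact_force: [0.6, 0.5, 0.1]
width: 0.0501
```

Request:
{"method": "drive_tool", "body": {"targets": [[-0.02,-0.02,0.05,0],[-0.04,-0.03,0.0,0],[-0.03,-0.03,0.0,0],[0,0,0,0],[0,0,0.0,0]]}}

```text
clock: 27.72
position: [0.3852, 0.2628, 0.2826]
ee_rot: [-0.0, 0.982, 0.188, 0.001]
contact_force: [0.5, -0.5, -1.1]
width: 0.0503
```

```bash
python3 st.py; python3 - <<'E'
from h import *
import cv2
im=cams.get_image("top"); b=im["color"][:,:,::-1].copy()
a=cv2.imread("pics/top0.png")
f=lambda i:cv2.resize(i[127:307,140:320],None,fx=2.2,fy=2.2,interpolation=cv2.INTER_CUBIC)
cv2.imwrite("pics/t5.png",np.hstack([f(a),f(b)]))
g=lambda i:cv2.cvtColor(i,cv2.COLOR_BGR2GRAY).astype(np.float32)
for n,(r0,r1,c0,c1) in {"peg":(262,290,186,216),"foot":(192,222,266,278),"blank":(195,240,285,350)}.items():
    print(n,cv2.phaseCorrelate(g(a)[r0:r1,c0:c1].copy(),g(b)[r0:r1,c0:c1].copy()))
for q in("lever_grip","lever_pivot","stop_face"):
    print(q,[(np.round(d["point"],4),round(d["score"],2)) for d in spotter.landmark_of(q,"top")[:1]])
E
```

```text
t 27.73 pos [0.3852 0.2628 0.2826] yaw 21.73 F [ 0.5 -0.5 -1.1] M [0.11  0.03  0.023] w 0.0503 q6 eff -0.0
peg ((-0.01187410761009211, 0.013770539960503925), 1.0070201206207274)
foot ((-1.1857034948068002, -0.3592359329717283), 0.9921646171145969)
blank ((0.01702429609770917, 0.3429715738249861), 0.7658642810068013)
lever_grip [(array([0.4727, 0.3437, 0.0892]), 0.76)]
lever_pivot [(array([0.5399, 0.3449, 0.0632]), 0.9)]
stop_face [(array([0.6087, 0.2134, 0.0401]), 0.55)]
```

View pics/t5.png

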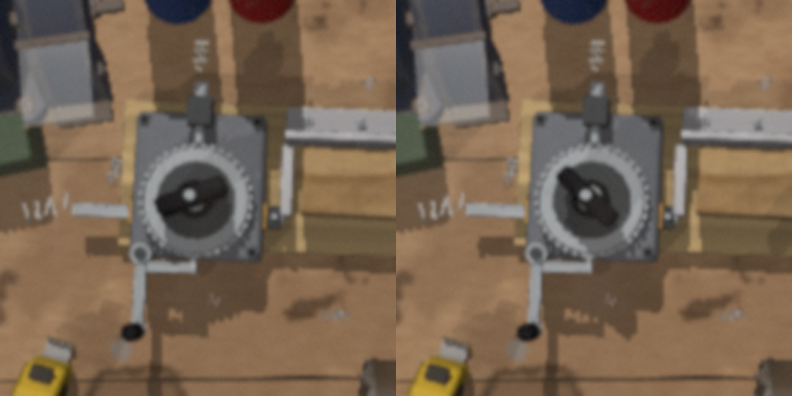

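Before and after side by side: the peg (about (131,330) left, (528,330) right) shows no shift, at -0.01 px. The stop foot has moved left by about 1.2 px, roughly 2.4 mm. The wood has not moved, and the gripper is clear. Handing in.

```bash
python3 -c "
from rig import manip
print(manip.sign_off())"
```

```text
the job is handed in; nothing more can be done
None
```

I opened the lock lever, turned the wing handle five clicks clockwise, and swung the lever home again. The job was handed in at about 28 s; no verdict is reported.

- **Lever opening:** I gripped the peg and swung it about 24 mm (roughly 0.35 rad), with the nose visibly clear of the teeth.
- **Clicks:** The handle ran free for about 15°. After that I felt five separate torque peaks of about 0.3 N m, 10° apart, and the torque dropped back to near zero after each. I stopped in the free play after the fifth.
- **Lever home:** The peg met a firm stop at 11 N. In the top view it sits within 0.01 px of where it started.
- **Stop foot:** It moved about 1.2 px to the left in the top view, roughly 2.4 mm against the 2.5 mm wanted.
- **Wood:** It shifted no more than 0.3 px (about 0.7 mm), with weak image correlation. The before and after pictures show it in the same place.
- **Check that disagreed:** The network's own stop-face reading (y 0.2135 before, 0.2134 after) did not show the shift. It is only good to about 4 mm, so I relied on the torque count and the image comparison.

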